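# Wedge a plaster casting mould shut

## Robot

A 7-joint arm with a two-finger parallel gripper is mounted at the origin on the work surface. World frame = base frame: x ahead of the robot, y to its left, z up, the work surface at z = 0. Lengths are in m, angles in degrees, forces in N, time in s.
With the tool pointing down it reaches from about 0.425 to 1.025 m from the base axis. Payload 9.4 kg.
Tool frame: the origin (TCP) lies midway between the tips of the shut fingers; the grasp point (between the pads) lies 19 mm behind it (bot.grip_point_offset is the distance from the TCP to the grasp point, in m); z points along the fingers, y is the line along which they close (so a half turn about z gives the same grasp; the last joint's range is limited). The gripper opens to 85 mm and grips with 20 to 120 N. Pads are 22 mm wide; open, the fingers measure 114 mm over their backs; the gripper's body (76 mm by 85 mm) begins 54 mm behind the grasp point. The pads swing forward as they close: fully open they stand 13 mm farther back than shut.
Start: joints at [-78.936, 34.337, -0.143, 91.639, 0.103, 54.024, -4.572], TCP at [0.193, 0.699, 0.231] pointing down, gripper open.
Joint ranges: [-147.43, 147.43], [-19.82, 112.94], [-74.19, 73.91], [6.32, 146.72], [-59.91, 239.91], [6.04, 106.73], [-150.56, 150.56]. Speed limits (degrees/s): [127.2, 127.2, 172.46, 172.46, 180, 180, 180].

## Interface

Orientations are given as [roll, pitch, yaw] about the fixed x, y, z axes, in that order (R = Rz(yaw) Ry(pitch) Rx(roll)).
In Python, from bench import bot, viewer gives the robot as it stands.
- The arm moves only by the shell command python3 -m jog 'ROWS' [FORCE]. ROWS is a JSON object of lists of equal length, an entry for each row: "translation": the shift along the world's x, y, z in m, a list of three; "roll": the turn about the world's z in degrees; "grip": the finger opening in m, from 0 to 0.0854. A call has 1 to 12 rows; each row shifts and turns the commanded pose from where the row before left it; what a row does not reach is not made up. A row lasts 1/12 s, in which the tool goes at most 41.7 mm and 7.16 degrees, less where a joint would pass 70% of its speed; a pose out of reach is approached as far as the arm can. A call with a gripper value outside its range is refused whole. The fingers move at their own pace and stop on an object; FORCE is the grip in N (left out, the last holds). Time passes only in rows, so rows that do not move let the fingers close. It gives the time, the measured TCP pose, the force, the opening and the grip force at its end, in the units of the state.
- bot.get_obs(): the state, without advancing time (a new reading comes with each control period).
- viewer.snapshot(name): name is "scene" or "top" or "wrist"; returns the picture (400x640x3 uint8, red, green, blue); there is no depth.
- viewer.camera_model(name): a dict with "mtx" (3x3 intrinsics, pixels), "distortion" ([k1, k2, p1, p2, k3] as OpenCV has them; the pictures are not rectified), "camera_from_world" (4x4, takes a point from world to camera coordinates); the wrist camera has in their place "hand_eye" (4x4, takes a point from camera to tool coordinates, whose origin is the TCP and whose axes are the flange's). Camera axes: x right, y down, z forward; pixel columns grow to the right and rows downward; lengths in m; the calibration is good to about 2 mm. A picture is of the moment at which its call begins: read the wrist's pose just before it. camera_model takes no time and is no camera call.
- bot.job_done(): hands the job in; it is judged then, once.
The state is a dict: "t": time; "joints": joint angles; "joint_vel": joint speeds; "effort": joint torques, N m; "tool_pos": TCP position; "tool_rot": TCP orientation; "wrist_force": force on the tool from outside, world axes, zero at the start; "ft_torque": the same for the moment, N m; "grip_width": finger opening in m; "grip_force": force on a finger pad.
Only numpy, scipy, OpenCV 4.12 (cv2) and the standard library are available. Lean on these libraries where they do the work, as an engineer would, in place of code of your own. Each camera call takes 0.05 s, during which the arm holds its last target. There are 200 camera calls.

## Task

Close the plaster casting mould and lock it: take the brown wooden wedge out of its holder, set it thin end down into the open gap of the mould frame, and press it down firmly until the seam between the two white mould halves is shut and the wedge sits tight and upright. Let go of it there, and leave the blue plastic shim in its own holder.

Things in the scene. Friction and masses are not known exactly. Their poses are not given: they have to be found in the camera images.
- wedge_mid (a point): Brown wooden wedge; its centre, half-way up its 128 mm. Stands thin end down in a grey holder block (60 x 70 mm, 48 high); lifts straight out freely. z up to the thick end. Along x it tapers on both faces, 40 mm thick at the top, 8 at the foot; along y 45 mm wide between parallel faces: grip these from above, in the top 45 mm. Same after a half turn. 60-130 g.
- gap (a point): Mould frame, fixed: middle of the mouth of its V gap when shut, level with the jaw tops, 100 mm above the table. x: from the fixed end jaw to the sliding jaw; y along the gap (100 mm long, ends open). Mouth 39 mm wide, 23 mm from 10 mm down, then the wedge's own taper. The wedge goes in with its x, y along these; home, its centre is 6 mm below this point, its foot 30 mm above the table.
- mould_half (a joint): Opening in m of the seam between the white mould halves: 0 shut, starts at 0.004-0.008. The loose half's sliding jaw narrows the gap by this, so the gap's middle lies half of it to -x. Slides with 3 N friction, stays where left. Pressing the wedge down (3-8 N) shuts the seam, 1 mm per 4 mm; then it comes up firm: press on to 15-20 N.
- shim_mid (a point): Blue plastic shim, too thin for the gap, to be left alone: its centre, half-way up its 128 mm. 18 mm thick at the top, 8 at the foot, 45 mm wide along its y; stands thin end down in a holder block like the other; the two blocks may have changed places.
Mind the look-alikes: they are no part of the job. There is more than one size of the part that bears wedge_mid; the job needs the smallest.

How it is judged:
By the outcome, as a careful person would: the job done as asked, in the order asked, and still so for the second after the job is handed in, with the robot touching nothing.
It also fails if it takes over 40 s, if anything falls off the work surface, if the arm or the gripper's body presses on something with over 40 N, if the wrist force passes 120 N, or if a joint passes its speed limit or range.

## Working session

There is one attempt and no reset: what is moved stays moved. The work goes in short steps, Python scripts to look and compute and a shell command to move; the robot and the scene stay as the last step left them, time stands still between calls to the robot, and variables do not carry over. Pictures are saved under pics/ and viewed, at most 10 in all, crops included, and the job is handed in when it is done.

```bash
ls; mkdir -p pics
python3 - <<'E'
from bench import bot, viewer
import cv2, numpy as np
a=viewer.snapshot("scene"); b=viewer.snapshot("top")
cv2.imwrite("pics/scene0.png",a[:,:,::-1]); cv2.imwrite("pics/top0.png",b[:,:,::-1])
for n in("scene","top","wrist"):
  print(n,{k:np.round(v,4).tolist() for k,v in viewer.camera_model(n).items() if k!='x' and not isinstance(v,str)})
o=bot.get_obs();print(o)
E
```

```text
pics
scene {'mtx': [[496.406, 0.0, 311.9814], [0.0, 496.406, 197.2635], [0.0, 0.0, 1.0]], 'distortion': [-0.0761, 0.0, 0.0, 0.0, 0.0], 'camera_from_world': [[0.6449, 0.7642, -0.0121, -0.3918], [0.4751, -0.4132, -0.7768, -0.1343], [-0.5987, 0.4952, -0.6296, 1.285], [0.0, 0.0, 0.0, 1.0]]}
top {'mtx': [[482.4133, 0.0, 322.8926], [0.0, 482.4133, 199.9231], [0.0, 0.0, 1.0]], 'distortion': [-0.0938, 0.0, 0.0, 0.0, 0.0], 'camera_from_world': [[0.0099, -0.9989, -0.0451, 0.0842], [-0.9984, -0.0074, -0.0552, 0.5114], [0.0548, 0.0456, -0.9975, 0.8544], [0.0, 0.0, 0.0, 1.0]]}
wrist {'mtx': [[303.6376, 0.0, 318.6117], [0.0, 303.6376, 201.114], [0.0, 0.0, 1.0]], 'distortion': [0.0136, 0.0, 0.0, 0.0, 0.0], 'hand_eye': [[-0.0003, -0.956, -0.2933, 0.0743], [1.0, 0.0002, -0.0017, 0.0005], [0.0016, -0.2933, 0.956, -0.1417], [0.0, 0.0, 0.0, 1.0]]}
{'t': 0.1, 'joints': array([-78.93735534,  34.38063473,  -0.14546552,  91.67477133,
         0.10175777,  54.02317245,  -4.57343556]), 'joint_vel': array([ 0.03165564, -0.10531798, -0.01797733, -0.07979112, -0.08950016,
        0.04353238, -0.04662186]), 'effort': array([ 6.01691907e-03, -7.77997112e+01,  1.57010000e+00, -2.58626568e+01,
        1.26483582e-02,  5.64424918e-03,  9.42648711e-06]), 'tool_pos': array([0.19312636, 0.69838644, 0.23050434]), 'tool_rot': array([-1.79921810e+02,  6.37834755e-03,  1.64543869e+02]), 'wrist_force': array([ 0.10341446,  0.15243054, -0.68887637]), 'ft_torque': array([ 0.00869896, -0.05772271,  0.04124225]), 'grip_force': 0.0, 'grip_width': 0.08515672732919995}
```

View pics/scene0.png

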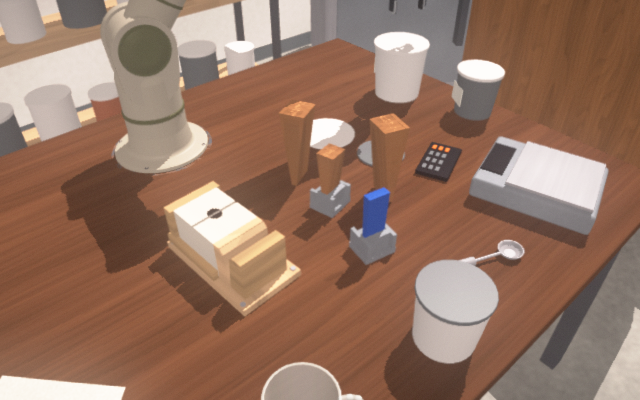

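View pics/top0.png

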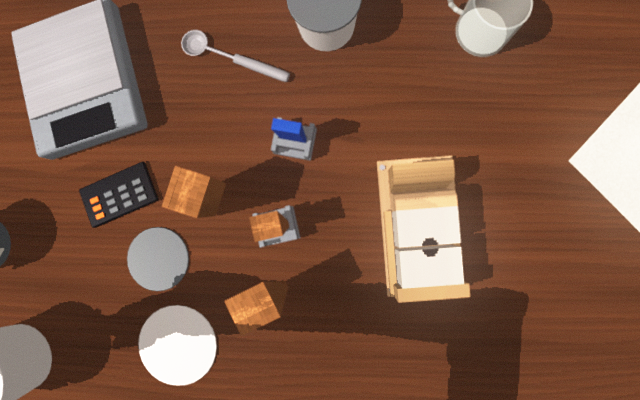

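The smallest brown wedge stands in the grey block at about (268,225) in the top view. The blue shim is at (290,135), the mould frame at about (428,230), and the two larger wedges are decoys. I'll zoom in on the mould and the wedge.

Run:
```python
import cv2, numpy as np
a=cv2.imread("pics/scene0.png"); b=cv2.imread("pics/top0.png")
c=cv2.resize(b[145:310,365:485],None,fx=3.4,fy=3.4,interpolation=2)
d=cv2.resize(b[105:265,235:335],None,fx=3.4,fy=3.4,interpolation=2)
H=max(c.shape[0],d.shape[0]);p=lambda x:np.pad(x,((0,H-x.shape[0]),(0,0),(0,0)))
cv2.imwrite("pics/crop1.png",np.hstack([p(c),p(d)]))
cv2.imwrite("pics/crop2.png",cv2.resize(a[175:315,155:310],None,fx=4,fy=4,interpolation=2))
```

```text
(no output)
```

View pics/crop1.png

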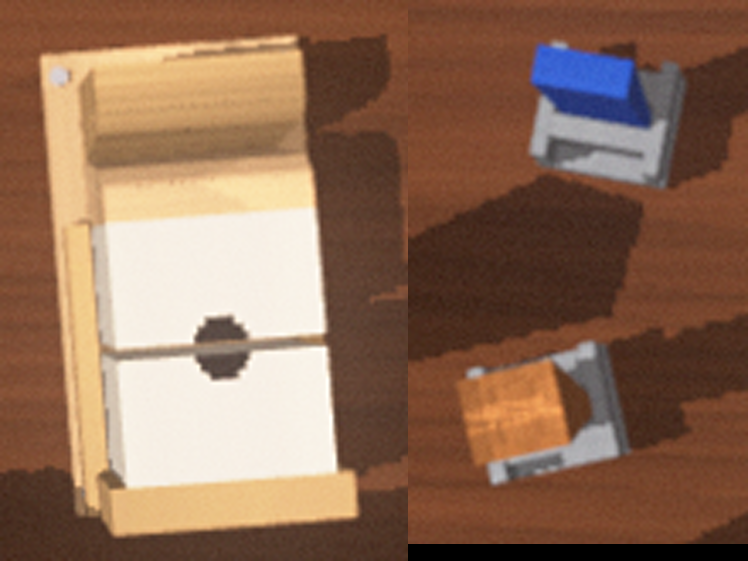

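View pics/crop2.png

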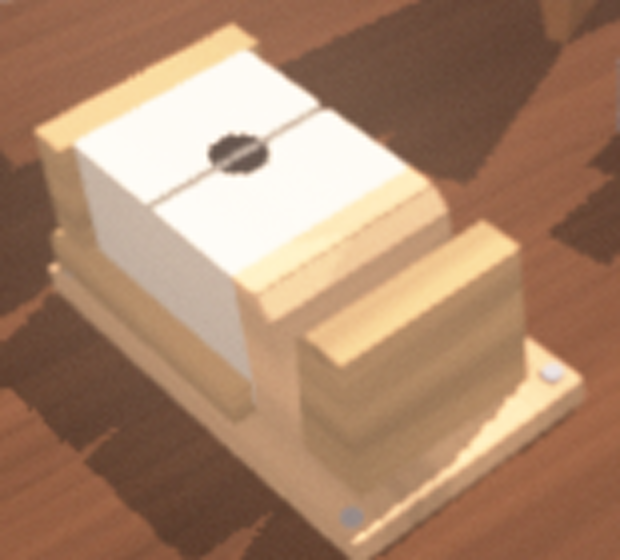

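The end jaw is on the +x side, with the V gap between it and the sliding jaw. The seam is open. Scene crop: end jaw inner top edge (302,338)-(482,222), sliding jaw mouth edge (258,292)-(435,185). Next I'll cast rays for rough positions.

```bash
cat > h.py <<'E'
import cv2, numpy as np
from bench import bot, viewer
from scipy.spatial.transform import Rotation as Ro
def ray(name,px,obs=None):
    m=viewer.camera_model(name)
    if name=="wrist":
        T=np.eye(4);T[:3,:3]=Ro.from_euler('xyz',obs['tool_rot'],degrees=True).as_matrix();T[:3,3]=obs['tool_pos']
        W=T@np.array(m['hand_eye'])
    else: W=np.linalg.inv(np.array(m['camera_from_world']))
    p=cv2.undistortPoints(np.float64(px).reshape(-1,1,2),np.array(m['mtx']),np.array(m['distortion']))[:,0]
    d=np.c_[p,np.ones(len(p))]@W[:3,:3].T
    return W[:3,3],d
def onz(name,px,z,obs=None):
    o,d=ray(name,px,obs); return o+d*((z-o[2])/d[:,2])[:,None]
def tri(r1,r2):
    (o1,d1),(o2,d2)=r1,r2; out=[]
    for a,b in zip(d1,d2):
        s=np.linalg.lstsq(np.c_[a,-b],o2-o1,rcond=None)[0]
        p,q=o1+s[0]*a,o2+s[1]*b; out.append(np.r_[(p+q)/2,np.linalg.norm(p-q)])
    return np.array(out)
E
python3 - <<'E'
from h import *
np.set_printoptions(precision=4,suppress=True)
s=np.array([[302,338],[482,222],[258,292],[435,185]])/4+[155,175]
P=onz("scene",s,.1);print(P,P.mean(0),np.linalg.norm(P[0]-P[1]),np.linalg.norm(P[2]-P[3]))
t=np.array([[105,222],[313,207]])/3.4+[365,145]
s=np.array([[410,172],[235,275]])/4+[155,175]
print("white/jaw edge",tri(ray("top",t),ray("scene",s[::-1])), tri(ray("top",t),ray("scene",s)))
t=(np.array([[457,382],[557,362],[572,440],[470,465]])-[408,0])/3.4+[235,105]
print("wedge top",onz("top",t,.135), tri(ray("top",[t.mean(0)]),ray("scene",[[331,154]])))
E
```

```text
[[ 0.5521 -0.1299  0.1   ]
 [ 0.5443 -0.0299  0.1   ]
 [ 0.5167 -0.1294  0.1   ]
 [ 0.5106 -0.0312  0.1   ]] [ 0.5309 -0.0801  0.1   ] 0.10027414372573983 0.09832442578269873
white/jaw edge [[ 0.473  -0.075   0.0485  0.0806]
 [ 0.5185 -0.091   0.1521  0.0743]] [[ 0.491  -0.0332  0.0959  0.0025]
 [ 0.4989 -0.132   0.0986  0.003 ]]
wedge top [[0.4759 0.1983 0.135 ]
 [0.4856 0.1519 0.135 ]
 [0.4499 0.1445 0.135 ]
 [0.4378 0.1916 0.135 ]] [[0.463  0.1731 0.1315 0.0025]]
```

Run:
```python
import cv2
a=cv2.imread("pics/scene0.png")
cv2.imwrite("pics/crop3.png",cv2.resize(a[90:270,270:420],None,fx=4,fy=3.3,interpolation=2))
```

```text
(no output)
```

View pics/crop3.png

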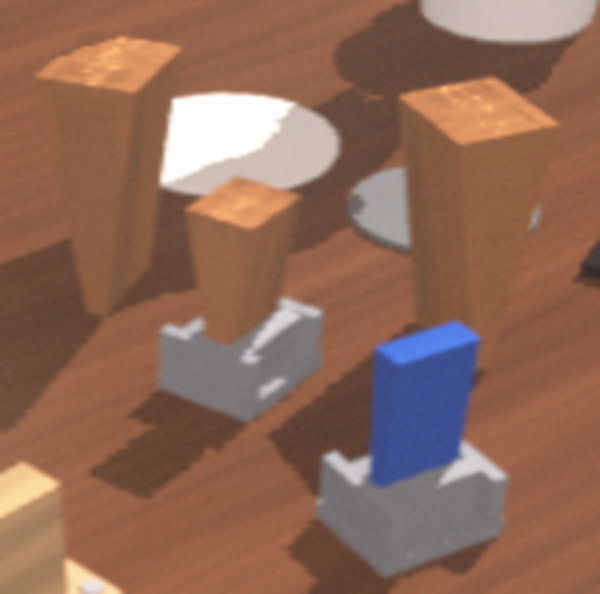

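```bash
python3 -m jog '{"translation":[[0,0,0.033],[0,0,0.033],[0,0,0.033],[0.018,-0.035,0],[0.018,-0.035,0],[0.018,-0.035,0],[0.018,-0.035,0],[0.018,-0.035,0],[0.018,-0.035,0],[0.018,-0.035,0],[0.018,-0.035,0],[0.018,-0.035,0]],"roll":[0,0,0,0,0,4,4,4,4,4,4,4],"grip":[0.085,0.085,0.085,0.085,0.085,0.085,0.085,0.085,0.085,0.085,0.085,0.085]}' && python3 -m jog '{"translation":[[0.018,-0.035,0],[0.018,-0.035,0],[0.018,-0.035,0],[0.018,-0.035,0],[0.018,-0.035,0],[0.018,-0.035,-0.02],[0,0,-0.035],[0,0,-0.035],[0,0,0],[0,0,0]],"roll":[0,0,0,0,0,0,0,0,0,0],"grip":[0.085,0.085,0.085,0.085,0.085,0.085,0.085,0.085,0.085,0.085]}'
python3 - <<'E'
from h import *
o=bot.get_obs(); a=viewer.snapshot("wrist"); cv2.imwrite("pics/w1.png",a[:,:,::-1])
np.save("w1.npy",np.r_[o['tool_pos'],o['tool_rot']]); print(o['t'],o['tool_pos'],o['tool_rot'],o['joints'])
E
```

```text
t: 1.1
tool_pos: [0.3557, 0.3818, 0.3301]
tool_rot: [-180.0, -0.0, -167.3]
wrist_force: [1.9, 0.1, 0.4]
grip_width: 0.0849
grip_force: 0.0
t: 1.93
tool_pos: [0.4613, 0.1754, 0.2406]
tool_rot: [-179.9, -0.2, -167.5]
wrist_force: [-0.2, 0.4, 0.7]
grip_width: 0.085
grip_force: 0.0
1.9333 [0.46134197 0.17535548 0.24059713] [-179.9426365    -0.22616194 -167.45827545] [-29.93098386  17.92422818   3.27404089 120.82823044  -1.5196981
  41.51829283  76.86839237]
```

View pics/w1.png

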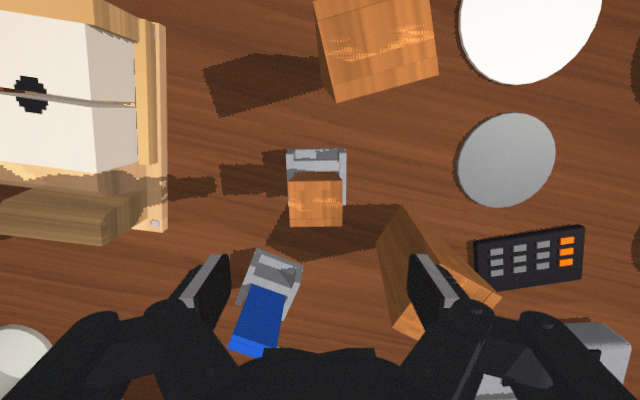

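The wedge top face spans about (288,180)-(342,227), well aligned with the image. The decoys and the shim stand clear of it. Now I'll find its outline precisely.

Run:
```python
from h import *
np.set_printoptions(precision=4,suppress=True)
v=np.load("w1.npy");o={'tool_pos':v[:3],'tool_rot':v[3:]}
a=cv2.imread("pics/w1.png");h=cv2.cvtColor(a,cv2.COLOR_BGR2HSV)
m=((h[...,0]<18)&(h[...,1]>110)&(h[...,2]>165)).astype(np.uint8)
n,l,s,c=cv2.connectedComponentsWithStats(cv2.morphologyEx(m[165:240,270:360],2,np.ones((3,3))))
i=1+np.argmax(s[1:,4]);print(s[i],c[i])
ct=max(cv2.findContours((l==i).astype(np.uint8),0,1)[0],key=cv2.contourArea)
q=cv2.boxPoints(cv2.minAreaRect(ct))+[270,165];print(q)
for z in(.128,.132,.136):
  P=onz("wrist",q,z,o);e=P[1]-P[0];f=P[2]-P[1]
  print(z,P.mean(0),np.linalg.norm(e),np.degrees(np.arctan2(e[1],e[0])),np.linalg.norm(f),np.degrees(np.arctan2(f[1],f[0])))
ds=ray("top",[[ (511-408+0)/3.4+235-0, 412/3.4+105]]);print(tri(ray("wrist",[q.mean(0)],o),ds))
```

```text
[  18   16   54   46 2227] [43.5559 37.4948]
[[288. 181.]
 [341. 181.]
 [341. 226.]
 [288. 226.]]
0.128 [0.4679 0.1728 0.128 ] 0.04549618497637473 102.56838084936048 0.04136232259168871 13.742261533249884
0.132 [0.4667 0.1726 0.132 ] 0.04478128010756399 102.56838084936041 0.040712375220904234 13.742261533249874
0.136 [0.4655 0.1724 0.136 ] 0.044066375238753244 102.56838084936042 0.040062427850119764 13.742261533249943
[[0.4625 0.1717 0.144  0.0006]]
```

```bash
python3 -m jog '{"translation":[[0.005,-0.003,-0.03],[0,0,-0.03],[0,0,-0.03],[0,0,-0.03],[0,0,-0.03],[0,0,0],[0,0,0],[0,0,0],[0,0,0],[0,0,0],[0,0,0],[0,0,0]],"roll":[0,0,0,0,0,0,0,0,0,0,0,0],"grip":[0.085,0.085,0.085,0.085,0.085,0.085,0.03,0.03,0.03,0.03,0.03,0.03]}' 80 && python3 -m jog '{"translation":[[0,0,0],[0,0,0],[0,0,0],[0,0,0]],"roll":[0,0,0,0],"grip":[0.03,0.03,0.03,0.03]}'
```

```text
t: 2.98
tool_pos: [0.4686, 0.1734, 0.0938]
tool_rot: [179.9, 0.2, -167.5]
wrist_force: [-1.1, -0.1, 10.4]
grip_width: 0.0443
grip_force: 79.6
t: 3.32
tool_pos: [0.4685, 0.1734, 0.0938]
tool_rot: [179.9, 0.2, -167.5]
wrist_force: [0.1, -0.2, 9.2]
grip_width: 0.0442
grip_force: 79.6
```

```bash
python3 -m jog '{"translation":[[0,0,0.015],[0,0,0.025],[0,0,0.035],[0,0,0.035],[0,0,0.035],[0.006,-0.028,0.01],[0.006,-0.028,0],[0.006,-0.029,0],[0.006,-0.029,0],[0.008,-0.029,0],[0,0,0],[0,0,0]],"roll":[0,0,0,0,0,-2,-2,-2,-2.5,0,0,0],"grip":[0.03,0.03,0.03,0.03,0.03,0.03,0.03,0.03,0.03,0.03,0.03,0.03]}'
python3 - <<'E'
from h import *
o=bot.get_obs(); a=viewer.snapshot("wrist"); cv2.imwrite("pics/w2.png",a[:,:,::-1])
np.save("w2.npy",np.r_[o['tool_pos'],o['tool_rot']]); print(o['t'],o['tool_pos'],o['tool_rot'],o['wrist_force'])
E
```

```text
t: 4.32
tool_pos: [0.4994, 0.028, 0.2479]
tool_rot: [180.0, 0.1, -176.2]
wrist_force: [-0.7, 0.8, -1.5]
grip_width: 0.0441
grip_force: 81.8
4.3167 [0.49942534 0.02802838 0.24786035] [ 1.79995171e+02  1.19447052e-01 -1.76160496e+02] [-0.74959697  0.78567309 -1.4873046 ]
```

View pics/w2.png

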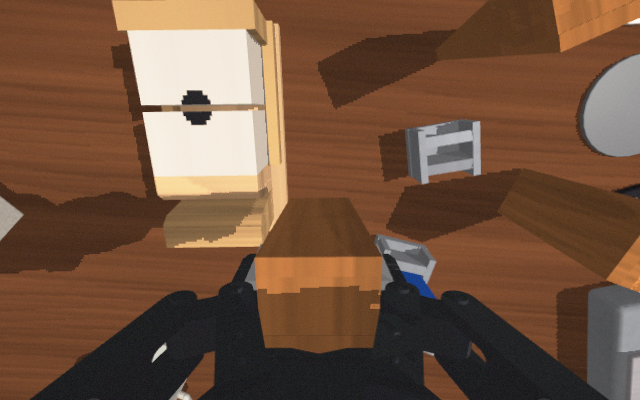

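The wedge is held upright, with its foot edge at about row 198, columns 293-345. The sliding jaw top is near rows 177-197 and the end jaw near rows 235-247. I'll zoom in to get the edges.

Run:
```python
import cv2
a=cv2.imread("pics/w2.png")
cv2.imwrite("pics/crop4.png",cv2.resize(a[160:270,145:395],None,fx=3.2,fy=3.2,interpolation=2))
```

```text
(no output)
```

View pics/crop4.png

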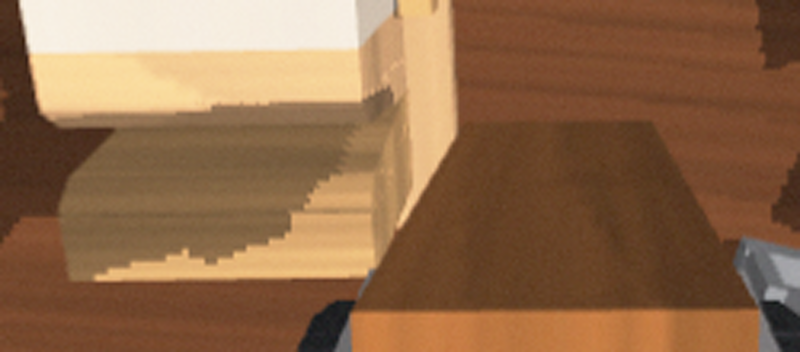

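Run:
```python
from h import *
np.set_printoptions(precision=4,suppress=True)
v=np.load("w2.npy");o={'tool_pos':v[:3],'tool_rot':v[3:]}
f=lambda p:np.array(p)/3.2+[145,160]
P=onz("wrist",f([[62,212],[372,210],[71,281],[372,276],[42,116],[360,103],[30,54],[358,48]]),.1,o)
print("end in/out, slide mouth/white",P)
s=np.array([[302,338],[482,222],[345,366],[518,247]])/4+[155,175]
print("scene end in/out",onz("scene",s,.1))
g=(P[0]+P[1]+P[4]+P[5])/4; print("gap mid",g)
for a,b in((0,1),(2,3),(4,5),(6,7)):
  e=P[b]-P[a];print(np.linalg.norm(e),np.degrees(np.arctan2(e[1],e[0])))
# wedge in hand: top edge corners and foot corners (tool frame, z guess from grasp)
zt=o['tool_pos'][2]+.040
W=onz("wrist",f([[352,310],[758,310]]),zt,o); F=onz("wrist",f([[462,122],[653,122]]),zt-.128,o)
R=Ro.from_euler('xyz',o['tool_rot'],degrees=True)
print("wedge top edge tool",R.inv().apply(W-o['tool_pos'])); print("foot tool",R.inv().apply(F-o['tool_pos']))
```

```text
end in/out, slide mouth/white [[ 0.5516 -0.1264  0.1   ]
 [ 0.5443 -0.0279  0.1   ]
 [ 0.5758 -0.1255  0.1   ]
 [ 0.5675 -0.0276  0.1   ]
 [ 0.5199 -0.1299  0.1   ]
 [ 0.5091 -0.032   0.1   ]
 [ 0.5004 -0.1318  0.1   ]
 [ 0.4918 -0.0327  0.1   ]]
scene end in/out [[ 0.5521 -0.1299  0.1   ]
 [ 0.5443 -0.0299  0.1   ]
 [ 0.5771 -0.1251  0.1   ]
 [ 0.5676 -0.0276  0.1   ]]
gap mid [ 0.5312 -0.0791  0.1   ]
0.0987927465382735 94.21796007864107
0.09818486807063288 94.83384816625731
0.09854938271712463 96.2956386875675
0.09946454282295675 94.9653098053228
wedge top edge tool [[ 0.0214 -0.0233 -0.04  ]
 [ 0.0214  0.0237 -0.04  ]]
foot tool [[ 0.0063 -0.0231  0.088 ]
 [ 0.0063  0.024   0.088 ]]
```

```bash
python3 -m jog '{"translation":[[0.0085,-0.027,0],[0.0085,-0.027,0],[0.0085,-0.027,0],[0.0085,-0.026,0],[0,0,0],[0,0,-0.025],[0,0,-0.025],[0,0,0],[0,0,0]],"roll":[0.8,0,0,0,0,0,0,0,0],"grip":[0.03,0.03,0.03,0.03,0.03,0.03,0.03,0.03,0.03]}'
python3 - <<'E'
from h import *
o=bot.get_obs(); a=viewer.snapshot("wrist"); cv2.imwrite("pics/w3.png",a[:,:,::-1])
np.save("w3.npy",np.r_[o['tool_pos'],o['tool_rot']]); print(o['t'],o['tool_pos'],o['tool_rot'],o['wrist_force'])
E
```

```text
t: 5.12
tool_pos: [0.5326, -0.0758, 0.1962]
tool_rot: [180.0, -0.1, -175.1]
wrist_force: [-0.5, -0.0, -0.6]
grip_width: 0.0439
grip_force: 81.8
5.1167 [ 0.53260675 -0.07580004  0.19622633] [ 1.79954229e+02 -1.26878069e-01 -1.75053823e+02] [-0.4866753  -0.01479004 -0.60725948]
```

View pics/w3.png

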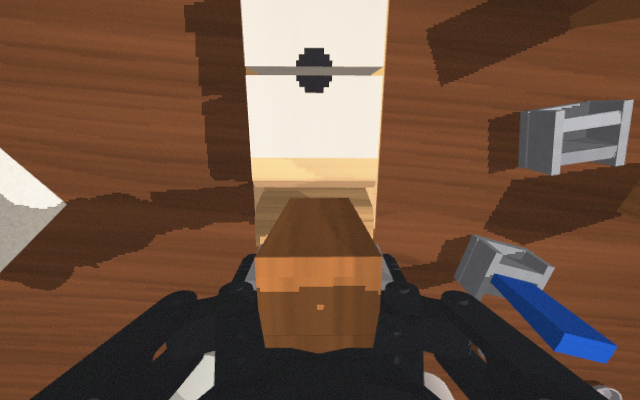

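Wedge is aligned over the gap, its foot edge (293-350, 198) just beyond the sliding jaw's mouth edge (row ~187). Lowering it in.

```bash
python3 -m jog '{"translation":[[0,-0.003,-0.01],[0,0,-0.012],[0,0,-0.012],[0,0,-0.012],[0,0,0],[0,0,0]],"roll":[0,0,0,0,0,0],"grip":[0.03,0.03,0.03,0.03,0.03,0.03]}' && python3 -m jog '{"translation":[[-0.0005,0,-0.004],[-0.0005,0,-0.004],[0,0,0],[0,0,0]],"roll":[0,0,0,0],"grip":[0.03,0.03,0.03,0.03]}'
```

```text
t: 5.67
tool_pos: [0.5335, -0.0802, 0.1508]
tool_rot: [-180.0, 0.0, -175.1]
wrist_force: [0.1, -0.9, -1.1]
grip_width: 0.0445
grip_force: 81.7
t: 6.0
tool_pos: [0.5331, -0.0803, 0.1428]
tool_rot: [-180.0, 0.1, -175.2]
wrist_force: [3.5, -0.0, -1.7]
grip_width: 0.0439
grip_force: 81.8
```

```bash
python3 -m jog '{"translation":[[0,0,-0.004],[0,0,-0.004],[0,0,0],[0,0,0]],"roll":[0,0,0,0],"grip":[0.03,0.03,0.03,0.03]}' && python3 -m jog '{"translation":[[0,0,-0.004],[0,0,-0.004],[0,0,0],[0,0,0]],"roll":[0,0,0,0],"grip":[0.03,0.03,0.03,0.03]}'
```

```text
t: 6.33
tool_pos: [0.5321, -0.0802, 0.134]
tool_rot: [180.0, -0.0, -175.2]
wrist_force: [2.9, 0.7, -2.1]
grip_width: 0.044
grip_force: 81.8
t: 6.67
tool_pos: [0.5319, -0.0802, 0.126]
tool_rot: [180.0, -0.0, -175.2]
wrist_force: [2.3, 0.5, -2.5]
grip_width: 0.0442
grip_force: 81.8
```

```bash
python3 -m jog '{"translation":[[0,0,-0.003],[0,0,-0.003],[0,0,0],[0,0,0]],"roll":[0,0,0,0],"grip":[0.03,0.03,0.03,0.03]}' && python3 -m jog '{"translation":[[0,0,-0.002],[0,0,-0.002],[0,0,0],[0,0,0]],"roll":[0,0,0,0],"grip":[0.03,0.03,0.03,0.03]}'
```

```text
t: 7.0
tool_pos: [0.5321, -0.0802, 0.1201]
tool_rot: [180.0, -0.0, -175.2]
wrist_force: [2.7, 0.4, -1.7]
grip_width: 0.0444
grip_force: 81.8
t: 7.33
tool_pos: [0.532, -0.0802, 0.1162]
tool_rot: [180.0, -0.0, -175.2]
wrist_force: [2.6, 0.1, -2.9]
grip_width: 0.0444
grip_force: 81.9
```

```bash
python3 -m jog '{"translation":[[0,0,-0.002],[0,0,-0.002],[0,0,0],[0,0,0]],"roll":[0,0,0,0],"grip":[0.03,0.03,0.03,0.03]}'
python3 - <<'E'
from h import *
a=viewer.snapshot("scene"); cv2.imwrite("pics/s4.png",cv2.resize(a[130:300,150:350,::-1],None,fx=3.5,fy=3.5,interpolation=2))
E
```

```text
t: 7.67
tool_pos: [0.5318, -0.0804, 0.1125]
tool_rot: [180.0, -0.0, -175.3]
wrist_force: [-0.5, -0.5, 5.7]
grip_width: 0.0444
grip_force: 82.3
```

View pics/s4.png

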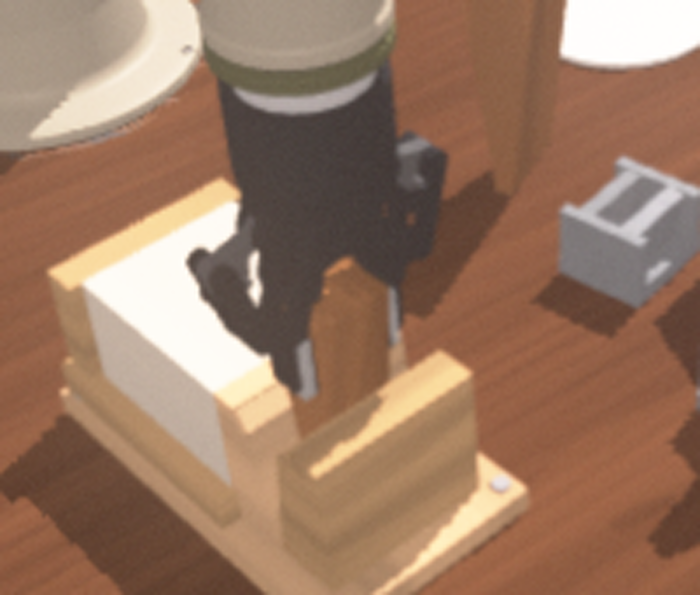

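The wedge stands in the gap and both jaws now bear on it (6 N). Pressing on in small steps.

```bash
python3 -m jog '{"translation":[[0,0,-0.001],[0,0,-0.001],[0,0,0],[0,0,0]],"roll":[0,0,0,0],"grip":[0.03,0.03,0.03,0.03]}'; python3 -m jog '{"translation":[[0,0,-0.001],[0,0,-0.001],[0,0,0],[0,0,0]],"roll":[0,0,0,0],"grip":[0.03,0.03,0.03,0.03]}'
python3 - <<'E'
from h import *
import numpy as np
# seam: brightness along the column through white halves in wrist view, before (w3) and now
o=bot.get_obs(); a=viewer.snapshot("wrist"); cv2.imwrite("pics/w5.png",a[:,:,::-1])
b=cv2.imread("pics/w3.png")
print("w3",b[55:90,270:285].mean((1,2)).astype(int)); print("now",a[30:150,270:285].mean((1,2)).astype(int))
print(o['tool_pos'],o['wrist_force'])
E
```

```text
t: 8.05
tool_pos: [0.5319, -0.0804, 0.1119]
tool_rot: [180.0, 0.0, -175.3]
wrist_force: [-5.9, 1.7, 25.6]
grip_width: 0.044
grip_force: 84.7
t: 8.38
tool_pos: [0.5319, -0.0805, 0.1115]
tool_rot: [180.0, 0.1, -175.4]
wrist_force: [-10.3, 3.0, 47.2]
grip_width: 0.0443
grip_force: 87.1
w3 [235 235 235 235 235 235 235 235 235 235 235 161 119 119 118 118 120 120
 120 120 218 235 236 235 235 235 235 235 235 235 235 236 235 235 236]
now [221 221 221 222 221 221 221 221 221 221 221 221 221 222 222 222 221 221
 221 221 221 222 222 222 222 222 222 222 222 222 222 222 222 222 223 222
 222 223 222 223 223 223 223 222 222 222 222 222 223 223 223 223 223 223
 223 223 223 223 223 223 223 223 222 223 223 223 223 223 223 223 223 223
 223 223 223 223 223 224 224 224 223 223 223 223 223 223 223 223 223 223
 223 223 223 223 224 223 224 223 224 224 224 224 224 224 224 224 224 224
 223 224 224 224 224 224 224 224 223 224 224 224]
[ 0.53185518 -0.08052637  0.11148636] [-10.34048196   3.0412795   47.19349946]
```

```bash
python3 -m jog '{"translation":[[0,0,0.001],[-0.0005,0,0.001],[0,0,0]],"roll":[0,0,0],"grip":[0.03,0.03,0.03]}'
python3 - <<'E'
from h import *
a=viewer.snapshot("wrist"); c=a[:200,262:290].mean((1,2)).astype(int)
print(c[:35], c[145:]); k=a[:60].mean(2); ys,xs=np.where((k<70)[:, 270:360]); print("hole",len(ys), ys.min() if len(ys) else 0, ys.max() if len(ys) else 0)
t=viewer.snapshot("top"); cv2.imwrite("pics/top5.png",t[:,:,::-1]); b=cv2.imread("pics/top0.png")
for c in (402,408,450,456): print(c,"before",b[232:256,c].mean(1).astype(int),"now",t[232:256,c].mean(1).astype(int))
E
```

```text
t: 8.68
tool_pos: [0.5318, -0.0805, 0.1116]
tool_rot: [180.0, 0.1, -175.4]
wrist_force: [-2.6, 1.8, 19.2]
grip_width: 0.044
grip_force: 83.7
[219 219 219 219 219 220 220 219 220 220 220 220 220 220 220 220 220 220
 220 221 220 220 220 220 220 221 221 221 221 221 221 221 221 221 221] [224 224 224 224 224 224 224 224 224 224 224 224 224 224 224 224 224 224
 224 224 224 224 224 224 224 224 224 219 204 190 191 193 195 196 197 196
 196 196 195 195 195 195 195 196 196 197 197 197 196 196 195 194 194 195
 194]
hole 2189 14 59
402 before [239 239 238 239 238 238 239 238 239 239 239 239 239 240 240 199 143 129
 140 230 240 240 239 239] now [239 240 239 240 239 238 240 237 240 238 239 240 241 239 239 239 239 241
 240 240 240 239 240 240]
408 before [237 237 237 237 237 238 239 239 238 239 238 238 238 240 230 171 126 132
 183 236 239 239 238 239] now [239 240 240 237 239 238 238 238 240 239 240 238 238 239 239 238 239 239
 239 239 239 239 239 237]
450 before [241 240 241 239 241 241 240 241 241 241 240 227 145 129 135 197 242 241
 241 240 240 240 240 241] now [241 240 241 241 241 241 241 240 241 241 241 240 242 242 241 241 241 241
 241 242 241 241 241 240]
456 before [241 241 241 241 241 241 240 241 242 241 242 189 132 124 145 238 242 242
 241 242 241 241 242 240] now [239 242 243 243 242 242 242 241 243 241 241 243 241 241 241 242 243 241
 242 242 241 242 241 242]
```

Seam is shut, and the wrist reads 19 N. Releasing and withdrawing straight up.

```bash
python3 -m jog '{"translation":[[0,0,0],[0,0,0],[0,0,0],[0,0,0],[0,0,0],[0,0,0],[0,0,0.01],[0,0,0.03],[0,0,0.04],[0,0,0.04],[0,0,0.03],[0,0,0]],"roll":[0,0,0,0,0,0,0,0,0,0,0,0],"grip":[0.085,0.085,0.085,0.085,0.085,0.085,0.085,0.085,0.085,0.085,0.085,0.085]}' && python3 -m jog '{"translation":[[-0.03,0.03,0.02],[-0.02,0.03,0],[0,0.03,0],[0,0.03,0],[0,0,0],[0,0,0]],"roll":[0,0,0,0,0,0],"grip":[0.085,0.085,0.085,0.085,0.085,0.085]}'
python3 - <<'E'
from h import *
np.set_printoptions(precision=4,suppress=True)
t=viewer.snapshot("top"); s=viewer.snapshot("scene"); cv2.imwrite("pics/top6.png",t[:,:,::-1]); cv2.imwrite("pics/scene6.png",s[:,:,::-1])
for c in (402,408,450,456): print(c,t[225:256,c].mean(1).min().round())
R={}
for n,a,x0,x1,y0,y1 in(("top",t,385,480,130,230),("scene",s,215,300,170,280)):
  h=cv2.cvtColor(a,cv2.COLOR_RGB2HSV)[y0:y1,x0:x1]
  m=((h[...,0]<14)&(h[...,1]>130)&(h[...,2]>(165))).astype(np.uint8)
  k,l,st,c=cv2.connectedComponentsWithStats(cv2.morphologyEx(m,2,np.ones((2,2)))); i=1+np.argmax(st[1:,4])
  R[n]=c[i]+[x0,y0]; print(n,st[i],R[n])
print(tri(ray("top",[R["top"]]),ray("scene",[R["scene"]])))
E
```

```text
t: 9.78
tool_pos: [0.5342, -0.0808, 0.2671]
tool_rot: [-179.9, 0.6, -175.2]
wrist_force: [0.5, -0.3, 0.0]
grip_width: 0.0851
grip_force: 0.0
t: 10.28
tool_pos: [0.4848, 0.0378, 0.2786]
tool_rot: [180.0, 0.0, -175.0]
wrist_force: [0.3, -0.3, 0.3]
grip_width: 0.0852
grip_force: 0.0
402 143.0
408 141.0
450 107.0
456 104.0Traceback (most recent call last):
  File "<stdin>", line 9, in <module>
    return _wrapfunc(a, 'argmax', axis=axis, out=out, **kwds)
    return bound(*args, **kwds)
ValueError: attempt to get argmax of an empty sequence
```

```bash
python3 -m jog '{"translation":[[0,0.03,0.03],[0,0.035,0.02],[0,0.04,0],[0,0.04,0],[0,0.04,0],[0,0.04,0],[0,0.04,0],[0,0,0],[0,0,0]],"roll":[0,0,0,0,0,0,0,0,0],"grip":[0.085,0.085,0.085,0.085,0.085,0.085,0.085,0.085,0.085]}'
python3 - <<'E'
from h import *
np.set_printoptions(precision=4,suppress=True)
t=viewer.snapshot("top"); s=viewer.snapshot("scene"); cv2.imwrite("pics/top7.png",t[:,:,::-1]); cv2.imwrite("pics/scene7.png",s[:,:,::-1])
for c in (402,408,450,456): print(c,t[225:260,c].mean(1).astype(int))
R={}
for n,a,x0,x1,y0,y1 in(("top",t,385,480,130,230),("scene",s,215,300,170,280)):
  h=cv2.cvtColor(a,cv2.COLOR_RGB2HSV)[y0:y1,x0:x1]
  m=((h[...,0]<16)&(h[...,1]>125)&(h[...,2]>(165))).astype(np.uint8)
  k,l,st,c=cv2.connectedComponentsWithStats(m)
  for i in range(1,k):
    if st[i,4]>60: R[n]=c[i]+[x0,y0]; print(n,st[i],R[n])
if len(R)==2: print(tri(ray("top",[R["top"]]),ray("scene",[R["scene"]])))
E
```

```text
t: 11.13
tool_pos: [0.4852, 0.3017, 0.3269]
tool_rot: [-180.0, -0.1, -175.0]
wrist_force: [-0.5, -1.1, 0.2]
grip_width: 0.0848
grip_force: 0.0
402 [234 237 236 237 234 235 235 235 236 236 236 237 236 235 236 236 234 237
 236 237 237 236 236 236 236 236 236 237 237 236 237 236 236 236 237]
408 [235 235 234 234 235 235 236 236 233 236 233 235 236 235 236 236 235 236
 236 235 235 234 237 236 236 236 236 235 235 235 236 235 236 235 236]
450 [237 238 238 238 237 238 237 239 237 238 238 238 237 238 237 238 238 238
 238 237 238 239 238 238 238 237 237 239 238 237 237 237 237 238 237]
456 [237 238 237 238 237 238 238 239 239 237 238 238 239 237 238 240 238 239
 238 240 238 238 238 238 238 239 238 237 238 239 237 238 238 237 237]
top [34 63 19  7 85] [426.6824 196.5647]
```

Seam stays shut after release. One check of the wedge's top against where it should stand.

Run:
```python
from h import *
np.set_printoptions(precision=4,suppress=True)
u=np.radians(184.6);ex=np.array([np.cos(u),np.sin(u)]);ey=np.array([-ex[1],ex[0]])
c=np.array([.5285,-.080])
P=np.array([[*(c+a*.02*ex+b*.0225*ey),.158] for a,b in((-1,-1),(-1,1),(1,1),(1,-1))])
for n,f in(("top","pics/top7.png"),("scene","pics/scene7.png")):
  M=np.array(viewer.camera_model(n)["camera_from_world"]);m=viewer.camera_model(n)
  q=cv2.projectPoints(P,cv2.Rodrigues(M[:3,:3])[0],M[:3,3],np.array(m["mtx"]),np.array(m["distortion"]))[0][:,0]
  print(n,q.round(1).tolist())
  a=cv2.imread(f);g=cv2.cvtColor(a,cv2.COLOR_BGR2HSV)[...,1].astype(int);x,y=q.mean(0).astype(int)
  print("S row",list(zip(range(x-28,x+29,2),g[y,x-28:x+29:2])));print("S col",list(zip(range(y-30,y+31,2),g[y-30:y+31:2,x])))
```

```text
top [[414.7, 171.6], [444.5, 169.5], [446.7, 195.9], [416.9, 198.1]]
S row [(402, np.int64(124)), (404, np.int64(127)), (406, np.int64(127)), (408, np.int64(121)), (410, np.int64(137)), (412, np.int64(153)), (414, np.int64(145)), (416, np.int64(130)), (418, np.int64(143)), (420, np.int64(147)), (422, np.int64(154)), (424, np.int64(149)), (426, np.int64(149)), (428, np.int64(150)), (430, np.int64(163)), (432, np.int64(153)), (434, np.int64(146)), (436, np.int64(150)), (438, np.int64(149)), (440, np.int64(154)), (442, np.int64(155)), (444, np.int64(151)), (446, np.int64(145)), (448, np.int64(126)), (450, np.int64(123)), (452, np.int64(115)), (454, np.int64(121)), (456, np.int64(119)), (458, np.int64(141))]
S col [(153, np.int64(145)), (155, np.int64(150)), (157, np.int64(124)), (159, np.int64(115)), (161, np.int64(117)), (163, np.int64(126)), (165, np.int64(133)), (167, np.int64(126)), (169, np.int64(127)), (171, np.int64(124)), (173, np.int64(143)), (175, np.int64(156)), (177, np.int64(159)), (179, np.int64(154)), (181, np.int64(161)), (183, np.int64(163)), (185, np.int64(149)), (187,
[... 992 characters left out ...]
nt64(120))]
S col [(183, np.int64(130)), (185, np.int64(127)), (187, np.int64(128)), (189, np.int64(127)), (191, np.int64(123)), (193, np.int64(125)), (195, np.int64(125)), (197, np.int64(131)), (199, np.int64(125)), (201, np.int64(127)), (203, np.int64(129)), (205, np.int64(136)), (207, np.int64(134)), (209, np.int64(128)), (211, np.int64(126)), (213, np.int64(128)), (215, np.int64(129)), (217, np.int64(127)), (219, np.int64(122)), (221, np.int64(128)), (223, np.int64(127)), (225, np.int64(124)), (227, np.int64(127)), (229, np.int64(127)), (231, np.int64(127)), (233, np.int64(127)), (235, np.int64(125)), (237, np.int64(127)), (239, np.int64(128)), (241, np.int64(129)), (243, np.int64(126))]
```

```bash
python3 -c "
from bench import bot
print(bot.job_done())"
```

```text
the job is handed in; nothing more can be done
None
```

The smallest brown wedge sits upright in the mould gap and has been let go, the seam is shut in the camera images, and the shim was left in its holder; I pressed to 47 N (15–20 asked), easing to 19 N before release, and handed in at about 11 s with no verdict returned.

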